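# Unclamp the cured end shield and fill the pallet

### The arm

A 7-joint arm with a two-finger parallel gripper is mounted at the origin on the work surface. World frame = base frame: x ahead of the robot, y to its left, z up, the work surface at z = 0. Lengths are in m, angles in rad, forces in N, time in s.
With the tool pointing down it reaches from about 0.4 to 0.85 m from the base axis. Payload 4.5 kg.
Tool frame: the origin (TCP) lies at the centre of the arm's flange, where the gripper is bolted on; the fingertips stand nose_length ahead of it and the grasp point (between the pads) lies 147 mm ahead of it (nose_length is the distance from the TCP to the fingertips, in m); z points along the fingers, y is the line along which they close (so a half turn about z gives the same grasp; the last joint's range is limited). The gripper opens to 88 mm and grips with 3 to 60 N. Pads are 18 mm wide; open, the fingers measure 123 mm over their backs; the gripper's body (75 mm by 187 mm) begins 45 mm behind the grasp point.
Start: joints at [-1.293, 0.689, -0.195, 1.565, 0.157, 0.902, -0.215], TCP at [0.151, 0.607, 0.405] pointing down, gripper open.
Joint ranges: [-3.01, 3.01], [-0.46, 2.08], [-1.47, 1.51], [0.13, 2.56], [-1, 4.14], [0.04, 2.09], [-2.66, 2.66]. Speed limits (rad/s): [2.57, 2.57, 3.14, 3.14, 3.14, 3.14, 3.14].

### API

Orientations are given as a unit quaternion [x, y, z, w].
In Python, from plant import * gives the robot as it stands.
- The arm moves only by the tool play_rows, never from a script. Its argument "rows" is a list that holds one entry, the list of rows, each a list of 6 numbers: the shift along the tool's x, y, z normalised to -1 to 1, where 1 is 0.5 m, then the turn, a rotation vector about the tool's x, y, z normalised to -1 to 1, where 1 is 0.5 rad. A call has 1 to 20 rows; each row is the pose to reach, as a shift and turn from the pose commanded when the call began, along the tool's axes at that moment; what a row does not reach only later rows make up. A row lasts 1/12 s, in which the tool goes at most 41.7 mm and 7.16 degrees, less where a joint would pass 70% of its speed; a pose out of reach is approached as far as the arm can. A call with a number of a shift or a turn outside -1 to 1 is refused whole. A call with a gripper value outside its range is refused whole. "claw" is the closure, from 0 (fully open) to 1 (shut), set as the call begins (left out, the last holds). The fingers move at their own pace and stop on an object; "squeeze" is the grip in N (left out, the last holds). Time passes only in rows, so rows that repeat a pose let the fingers close. It gives the time, the measured TCP pose, the force, the opening and the grip force at its end, in the units of the state.
- get_state(): the state, without advancing time (a new reading comes with each control period).
- snapshot(name): name is "side" or "top"; returns a dict with "pixels" (420x560x3 uint8, blue, green, red), "camera_matrix" (3x3 intrinsics, pixels), "world_to_cam" (4x4, takes a point from world to camera coordinates). Camera axes: x right, y down, z forward; pixel columns grow to the right and rows downward; lengths in m; the calibration is good to about 2 mm. A picture is of the moment at which its call begins. There is no depth.
- finish_job(): hands the job in; it is judged then, once.
The state is a dict: "clock": time; "q": joint angles; "qd": joint speeds; "joint_torque": joint torques, N m; "tool_pos": TCP position; "eef_rot": TCP orientation; "contact_force": force on the tool from outside, world axes, zero at the start; "moment": the same for the moment, N m; "opening": opening from 0.0 (shut) to 1.0 (fully open); "finger_force": force on a finger pad.
Only numpy, scipy, OpenCV 4.12 (cv2) and the standard library are available. Lean on these libraries where they do the work, as an engineer would, in place of code of your own. Each camera call takes 0.05 s, during which the arm holds its last target. There are 200 camera calls.

### The job

The end shield on the clamping fixture has cured: take off its loose wing nut and put it in the bin of wing nuts, then take off the spacer and put it in the bin of spacers, then lift the shield off the stud. Load the pallet with this shield and the two other shields of the same kind on the bench (those with an open hole through the boss), one over each post, boss up, flat on the board, set down and not dropped. The blind shield with the closed boss is not for this pallet: leave it where it is.

Things in the scene. Friction and masses are not known exactly. Their poses are not given: they have to be found in the camera images.
- wing_nut: Steel wing nut at the top of the stud, on the spacer; quick-release kind, already slack: slides straight up off, no turning. Round hub 24 mm diameter, 16 mm high, 14 mm hole; wings 8 mm thick, 60 mm tip to tip, tops 32 mm above the underside. About 0.06 kg. Origin: centre of the hub's underside, z up, x along the wings (grip the hub across them, along y).
- spacer: Round steel spacer, a thick ring 36 mm outside diameter, 18 mm high, 14 mm hole, lying on the boss of the cured shield under the wing nut. Mass about 0.11 kg. Origin: centre of its underside; z up along the hole.
- cured_shield: Open (drive-end) shield, aluminium, one of three alike: rim 72 mm wide, 10 mm high (four ears 13 mm high, 39 mm from the axis), four arms with windows, round boss 36 mm outside, top 36 mm above the underside, with an open 24 mm hole right through. Grip the boss from above, over the rim. About 0.18 kg. Origin: centre of underside, z up the bore. On the fixture's stud, under the spacer.
- shield_a: Open (drive-end) shield, aluminium, one of three alike: rim 72 mm wide, 10 mm high (four ears 13 mm high, 39 mm from the axis), four arms with windows, round boss 36 mm outside, top 36 mm above the underside, with an open 24 mm hole right through. Grip the boss from above, over the rim. About 0.18 kg. Origin: centre of underside, z up the bore. Loose on the bench.
- shield_b: Open (drive-end) shield, aluminium, one of three alike: rim 72 mm wide, 10 mm high (four ears 13 mm high, 39 mm from the axis), four arms with windows, round boss 36 mm outside, top 36 mm above the underside, with an open 24 mm hole right through. Grip the boss from above, over the rim. About 0.18 kg. Origin: centre of underside, z up the bore. Loose on the bench.
- fixture: Clamping fixture: dark iron base plate 120 x 100 x 16 mm fixed to the bench, upright threaded stud 12 mm in diameter in the middle, tip 88 mm above the bench; a locating step 20 mm wide, 5 mm high round its foot. On it, undersides above the bench: cured shield 16 mm, spacer 52 mm, wing nut 70 mm. Origin: centre of the base's underside.
- pallet: Pallet: plywood board 268 x 88 mm (x by y), 12 mm thick, fixed to the bench, with three upright steel posts, 10 mm in diameter, tapered tips, on its long middle line at x = -92, 0 and +92 mm; tips 56 mm above the bench. Empty at the start; any shield may go on any post. Origin: centre of the board's underside; x along the row of posts.
- nut_bin: Low grey open bin fixed to the bench, 120 x 102 mm (x by y), walls 4 mm thick and 30 mm high, floor 4 mm. Origin: centre of underside; x points to the end where the stock lies: two other wing nuts (fixed, up to 36 mm above the bench); the rest of the floor (x from -56 to +15 mm) is free.
- spacer_bin: Low grey open bin fixed to the bench, 120 x 102 mm (x by y), walls 4 mm thick and 30 mm high, floor 4 mm. Origin: centre of underside; x points to the end where the stock lies: two other spacers (fixed, up to 22 mm above the bench); the rest of the floor (x from -56 to +15 mm) is free.
- blind_shield: Rear (blind) end shield, not to be moved: aluminium disc 72 mm diameter, 10 mm thick, without windows, with eight short ribs and a closed, domed boss 36 mm diameter whose top is 33 mm above the bench. Origin: centre of the underside.
Mind the look-alikes: they are no part of the job. Leave any blue or brown look-alike of the cured_shield alone.

How it is judged:
By the outcome, as a careful person would: the job done as asked, in the order asked, and still so for the second after the job is handed in, with the robot touching nothing.
It also fails if it takes over 131 s, if anything falls off the work surface, if the arm or the gripper's body presses on something with over 40 N, if the wrist force passes 120 N, or if a joint passes its speed limit or range.

## Working session

There is one attempt and no reset: what is moved stays moved. The work goes in short steps, Python scripts to look and compute and a tool call to move; the robot and the scene stay as the last step left them, time stands still between calls to the robot, and variables do not carry over. Pictures are saved under pics/ and viewed, at most 14 in all, crops included, and the job is handed in when it is done.

Besides the shell and the picture viewer there is one more tool, called as name(argument=value, ...), one argument or row to a line, values as JSON. play_rows: Moves the arm, as the interface text tells. Its arguments: {"type":"object","properties":{"rows":{"type":"array"},"claw":{"type":"number"},"squeeze":{"type":"number"}},"required":["rows"]}

```bash
ls; mkdir -p pics
python3 - <<'E'
from plant import *
import cv2, numpy as np, pickle
for n in("top","side"):
    s=snapshot(n); cv2.imwrite(f"pics/{n}0.png",s["pixels"]); pickle.dump(s,open(f"{n}.pkl","wb"))
    print(np.round(s["camera_matrix"],1).tolist(),np.round(s["world_to_cam"],3).tolist())
s=get_state();print(s)
try: print(nose_length)
except Exception as e: print(e)
E
```

```text
pics
[[461.9, 0.0, 282.9], [0.0, 461.9, 219.1], [0.0, 0.0, 1.0]] [[0.013, -1.0, 0.02, -0.033], [-0.994, -0.015, -0.111, 0.541], [0.111, -0.018, -0.994, 1.054], [0.0, 0.0, 0.0, 1.0]]
[[395.1, 0.0, 285.1], [0.0, 395.1, 212.8], [0.0, 0.0, 1.0]] [[0.974, -0.225, -0.009, -0.508], [-0.132, -0.538, -0.833, 0.149], [0.183, 0.812, -0.554, 0.771], [0.0, 0.0, 0.0, 1.0]]
{'clock': 0.1, 'q': array([-1.29316695,  0.68987707, -0.19454126,  1.56624243,  0.15730208,
        0.90246984, -0.21508213]), 'qd': array([ 1.27079870e-03, -2.62172617e-03, -5.67457692e-04, -2.38402433e-03,
        7.36081979e-04,  1.84499076e-04, -1.59008829e-05]), 'joint_torque': array([-3.64995845e-03, -5.28500032e+01, -1.27214335e+00, -1.53838956e+01,
       -5.27136074e-02,  1.94892848e-03,  5.25304745e-05]), 'tool_pos': array([0.15083012, 0.60622487, 0.40400429]), 'eef_rot': array([ 1.21557227e-01,  9.92584101e-01, -8.01024695e-04, -4.58169911e-05]), 'contact_force': array([-0.11392011, -0.32482752,  0.27472489]), 'moment': array([ 0.00930238, -0.01626594,  0.00175572]), 'finger_force': 0.0, 'opening': 1.0017815477092111}
0.166
```

View pics/top0.png

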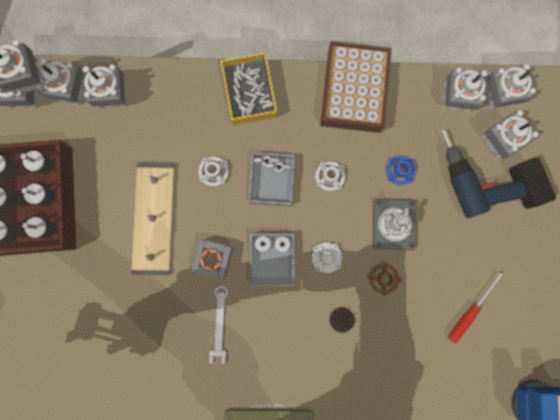

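View pics/side0.png

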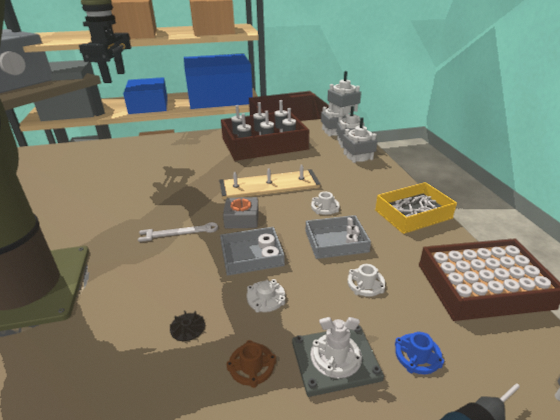

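Top view: pallet at (153,218), open shields at (213,171) and (330,176), nut bin (272,178), spacer bin (272,258), blind shield (327,257), fixture (395,224). The side view shows the stud stack at (337,345). Next I crop in and measure.

```bash
cat > h.py <<'E'
import cv2, numpy as np, pickle
from plant import *
def ray(s,u,v,z):
    K=s["camera_matrix"];T=s["world_to_cam"];R=T[:3,:3];c=-R.T@T[:3,3]
    d=R.T@np.linalg.solve(K,[u,v,1.]);return (c+d*(z-c[2])/d[2])[:2]
def proj(s,p):
    q=s["world_to_cam"]@np.r_[p,1];q=s["camera_matrix"]@q[:3];return q[:2]/q[2]
def crop(s,u0,v0,w,h,k,f):
    cv2.imwrite(f,cv2.resize(s["pixels"][v0:v0+h,u0:u0+w],None,fx=k,fy=k,interpolation=cv2.INTER_CUBIC))
E
python3 - <<'E'
from h import *
t=pickle.load(open("top.pkl","rb"));s=pickle.load(open("side.pkl","rb"))
crop(t,120,140,200,150,4,"pics/t1.png");crop(t,300,140,130,140,4,"pics/t2.png");crop(s,210,170,200,220,2.7,"pics/s1.png")
E
```

```text
(no output)
```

View pics/t1.png

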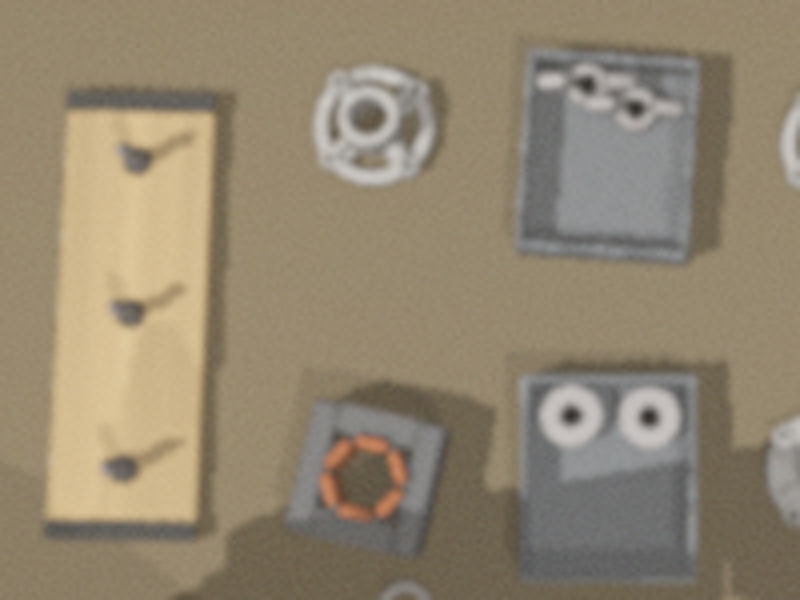

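View pics/t2.png

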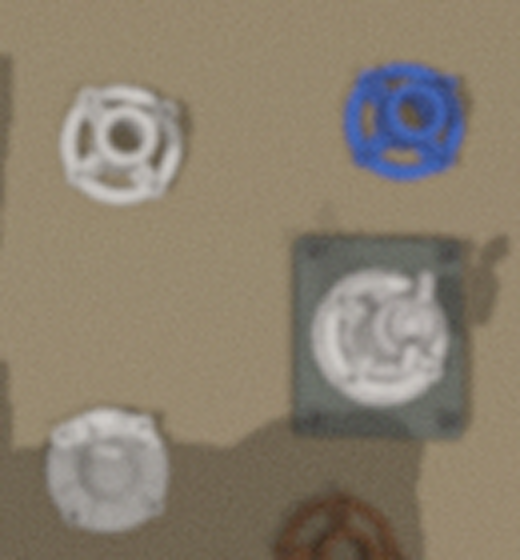

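View pics/s1.png

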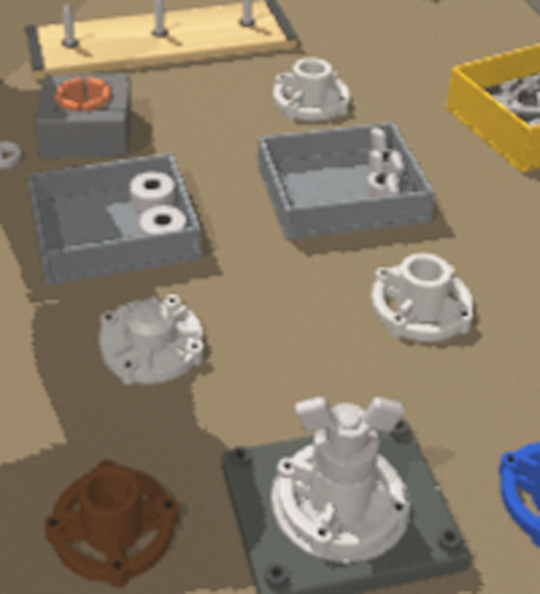

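Close views: open shields have holes at top px (212,169) and (332,174); the blind one is at (327,257) with a domed boss. Pallet corners are at about (137,163)-(168,274), fixture base centre about (395,224), and the wing tips in the side view about (325,323) and (352,323). Now the positions.

Run:
```python
from h import *
t=pickle.load(open("top.pkl","rb"));s=pickle.load(open("side.pkl","rb"))
im=t["pixels"].astype(int);r=lambda S,u,v,z:np.round(ray(S,u,v,z),4)
def best(m,u,v):
    cs,_=cv2.findContours(m.astype(np.uint8)*255,cv2.RETR_EXTERNAL,cv2.CHAIN_APPROX_NONE)
    return max([c for c in cs if np.hypot(*(cv2.boundingRect(c)[i]+cv2.boundingRect(c)[i+2]/2-(u,v)[i] for i in(0,1)))<15],key=cv2.contourArea)
hsv=cv2.cvtColor(t["pixels"],cv2.COLOR_BGR2HSV)
def white(S): 
    h=cv2.cvtColor(S["pixels"],cv2.COLOR_BGR2HSV);return (h[...,1]<45)&(h[...,2]>135)
for n,S,u,v in(("a",t,213,171),("b",t,330,176),("cur",t,396,224),("a",s,325,203),("b",s,367,280)):
    c=best(white(S),u,v);hull=cv2.convexHull(c);M=cv2.moments(hull)
    cx,cy=M["m10"]/M["m00"],M["m01"]/M["m00"];print(n,"hull",(cx,cy),cv2.contourArea(hull),r(S,cx,cy,.008))
for n,u,v in(("a",212.2,169.2),("b",331.7,173.7)): print(n,"hole",r(t,u,v,.036))
for n,u,v in(("a",210+313/2.7,170+66/2.7),("b",210+426/2.7,170+270/2.7)): print(n,"side hole",r(s,u,v,.036))
# pallet
m=(hsv[...,1]>60)&(hsv[...,2]>150);c=best(m,153,218);R=cv2.minAreaRect(c);b=cv2.boxPoints(R);print("pallet",R,r(t,*R[0],.012),[r(t,*p,.012).tolist() for p in b])
for p in((70,92),(217,95),(193,537),(45,535)): print("pc",r(t,120+p[0]/4,140+p[1]/4,.012))
for x,y in((69,40),(159,32),(248,22)): print("post base side",r(s,210+x/2.7,170+y/2.7,.012))
for x,y in((69,8),(159,-1),(248,-8)): print("post tip side",r(s,210+x/2.7,170+y/2.7,.056))
for n,P,k,o,z in(("fix",((292,236),(470,236),(467,436),(293,433)),4,(300,140),.016),
 ("nb",((528,45),(699,58),(688,262),(515,252)),4,(120,140),.03),("sb",((520,376),(696,376),(696,580),(522,580)),4,(120,140),.03)):
    q=np.array([r(t,o[0]+x/k,o[1]+y/k,z) for x,y in P]);print(n,q.mean(0).round(4),q.tolist())
for x,y in((312,413),(384,413)): print("wing",r(s,210+x/2.7,170+y/2.7,.098))
print("stud tip", r(s,210+349/2.7,170+409/2.7,.088),r(t,300+408/4,140+322/4,.088))
print(r(t,300+427/4,140+275/4,.1),r(t,300+402/4,140+372/4,.1))
```

```text
a hull (212.78328924162255, 170.9126984126984) 756.0 [0.6582 0.1449]
b hull (329.7576965669989, 175.67353266888148) 752.5 [ 0.6513 -0.1385]
cur hull (394.85416666666663, 223.61983775811208) 904.0 [ 0.5367 -0.2957]
a hull (324.57971014492756, 203.095928226363) 483.0 [0.6596 0.1492]
b hull (365.77096774193546, 280.155376344086) 930.0 [ 0.6514 -0.1395]
a hole [0.6562 0.1426]
b hole [ 0.6503 -0.1398]
a side hole [0.6604 0.1451]
b side hole [ 0.6516 -0.1414]Traceback (most recent call last):
  File "<stdin>", line 16, in <module>
  File "<stdin>", line 6, in best
ValueError: max() iterable argument is empty
```

Run:
```python
from h import *
t=pickle.load(open("top.pkl","rb"));s=pickle.load(open("side.pkl","rb"))
r=lambda S,u,v,z:np.round(ray(S,u,v,z),4)
q=[r(t,120+p[0]/4,140+p[1]/4,.012) for p in((70,92),(217,95),(193,537),(45,535))];print("pal",np.mean(q,0),np.array(q).tolist())
for x,y in((69,40),(159,32),(248,22)): print("post base side",r(s,210+x/2.7,170+y/2.7,.012))
crop(s,215,160,115,45,7,"pics/s2.png");crop(s,290,300,100,90,6,"pics/s3.png")
for n,P,k,o,z in(("fix",((292,236),(470,236),(467,436),(293,433)),4,(300,140),.016),
 ("nb",((528,45),(699,58),(688,262),(515,252)),4,(120,140),.03),("sb",((520,376),(696,376),(696,580),(522,580)),4,(120,140),.03)):
    q=np.array([r(t,o[0]+x/k,o[1]+y/k,z) for x,y in P]);print(n,q.mean(0).round(4),q.tolist())
for x,y in((312,413),(384,413)): print("wing",r(s,210+x/2.7,170+y/2.7,.096))
print("stud tip", r(s,210+349/2.7,170+409/2.7,.088),r(t,300+408/4,140+322/4,.088))
print(r(t,300+427/4,140+275/4,.1),r(t,300+402/4,140+372/4,.1))
```

```text
pal [0.541175 0.282925] [[0.6736, 0.3255], [0.6733, 0.2375], [0.4089, 0.2412], [0.4089, 0.3275]]
post base side [0.4496 0.2908]
post base side [0.5416 0.2853]
post base side [0.6357 0.284 ]
fix [ 0.5358 -0.2942] [[0.5945, -0.2417], [0.5962, -0.3491], [0.476, -0.345], [0.4763, -0.2412]]
nb [0.6378 0.0016] [[0.7028, 0.0501], [0.6967, -0.052], [0.5737, -0.0468], [0.578, 0.0552]]
sb [ 0.4466 -0.002 ] [[0.5049, 0.0507], [0.5064, -0.0522], [0.3881, -0.0534], [0.3868, 0.0471]]
wing [ 0.5148 -0.2944]
wing [ 0.5523 -0.3034]
stud tip [ 0.5379 -0.2899] [ 0.5355 -0.2908]
[ 0.5605 -0.2984] [ 0.5064 -0.2837]
```

View pics/s2.png

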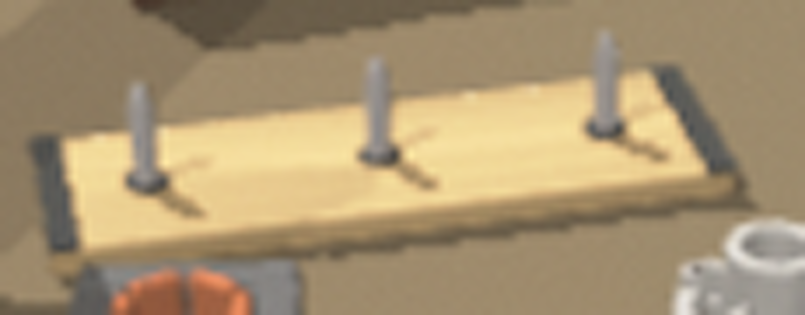

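View pics/s3.png

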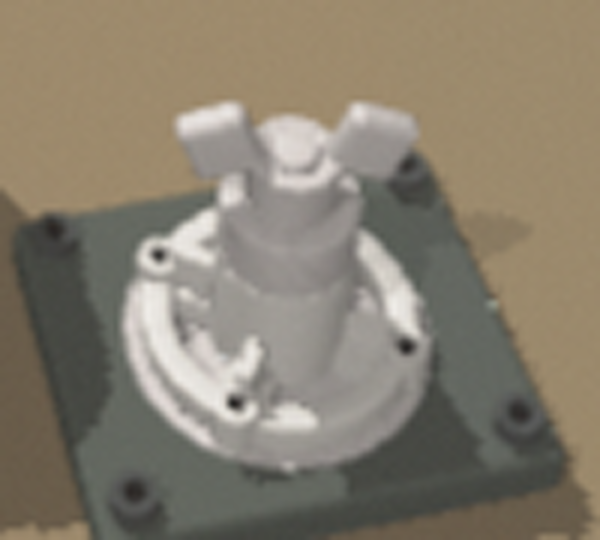

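The posts stand out in the side crop with tips near px (235,172), (268.6,168.6) and (301.4,164.7). The wings run at about -15°, so the tool's present yaw already fits the nut. I set up the planner, then move.

```bash
cat >> h.py <<'E'
from scipy.spatial.transform import Rotation as Ro
def plan(x,y,tip):
    s=get_state();R=Ro.from_quat(s["eef_rot"]).as_matrix()
    d=np.array([x,y,tip+nose_length])-s["tool_pos"]
    print((x,y,tip),"shift",np.round(R.T@d/.5,4),"clk",round(s["clock"],2),"pos",s["tool_pos"].round(4),"open",round(s["opening"],3))
E
python3 - <<'E'
from h import *
s=pickle.load(open("side.pkl","rb"));t=pickle.load(open("top.pkl","rb"))
for (x,y),(X,Y) in zip(((138,85),(375,60),(604,36)),((147,181),(379,155),(606,129))): print("tip",ray(s,215+x/7,160+y/7,.055).round(4),"base",ray(s,215+X/7,160+Y/7,.0135).round(4))
for x,y in((130,152),(122,308),(115,465)): print("top tip",ray(t,120+x/4,140+y/4,.05).round(4))
plan(.52,.2,.2); print(Ro.from_quat(get_state()["eef_rot"]).as_matrix().round(3))
E
```

```text
tip [0.4498 0.283 ] base [0.4499 0.2822]
tip [0.5413 0.2816] base [0.5414 0.2808]
tip [0.6324 0.28  ] base [0.6338 0.2799]
top tip [0.63   0.2778]
top tip [0.5391 0.2784]
top tip [0.4493 0.2783]
(0.52, 0.2, 0.2) shift [-0.9126 -0.6101  0.0771] clk 0.1 pos [0.1508 0.6062 0.404 ] open 1.002
[[-0.97   0.241 -0.   ]
 [ 0.241  0.97  -0.002]
 [-0.    -0.002 -1.   ]]
```

play_rows(
  rows=[
    [[-0.91,-0.61,0.07,0,0,0],[-0.91,-0.61,0.07,0,0,0],[-0.91,-0.61,0.07,0,0,0],[-0.91,-0.61,0.07,0,0,0],[-0.91,-0.61,0.07,0,0,0],[-0.91,-0.61,0.07,0,0,0],[-0.91,-0.61,0.07,0,0,0],[-0.91,-0.61,0.07,0,0,0],[-0.91,-0.61,0.07,0,0,0],[-0.91,-0.61,0.07,0,0,0],[-0.91,-0.61,0.07,0,0,0],[-0.91,-0.61,0.07,0,0,0],[-0.91,-0.61,0.07,0,0,0],[-0.91,-0.61,0.07,0,0,0],[-0.91,-0.61,0.07,0,0,0],[-0.91,-0.61,0.07,0,0,0],[-0.91,-0.61,0.07,0,0,0],[-0.91,-0.61,0.07,0,0,0]],
  ],
  claw=0,
)

```text
clock: 1.6
tool_pos: [0.5174, 0.2029, 0.3698]
eef_rot: [0.12, 0.993, 0.001, -0.0]
contact_force: [-0.4, -0.4, 0.4]
opening: 1.002
finger_force: 0.0
```

```bash
python3 -c "
from h import *
plan(.5365,-.2915,.14)"
```

```text
(0.5365, -0.2915, 0.14) shift [-0.272  -0.9515  0.1265] clk 1.6 pos [0.5174 0.2029 0.3698] open 1.002
```

play_rows(
  rows=[
    [[-0.272,-0.951,0.126,0,0,0],[-0.272,-0.951,0.126,0,0,0],[-0.272,-0.951,0.126,0,0,0],[-0.272,-0.951,0.126,0,0,0],[-0.272,-0.951,0.126,0,0,0],[-0.272,-0.951,0.126,0,0,0],[-0.272,-0.951,0.126,0,0,0],[-0.272,-0.951,0.126,0,0,0],[-0.272,-0.951,0.126,0,0,0],[-0.272,-0.951,0.126,0,0,0],[-0.272,-0.951,0.126,0,0,0],[-0.272,-0.951,0.126,0,0,0],[-0.272,-0.951,0.126,0,0,0],[-0.272,-0.951,0.126,0,0,0],[-0.272,-0.951,0.126,0,0,0],[-0.272,-0.951,0.126,0,0,0],[-0.272,-0.951,0.126,0,0,0],[-0.272,-0.951,0.126,0,0,0]],
  ],
  claw=0.4,
)

```text
clock: 3.1
tool_pos: [0.5366, -0.2916, 0.3071]
eef_rot: [0.12, 0.993, 0.0, 0.0]
contact_force: [-0.2, -0.6, -0.2]
opening: 0.596
finger_force: 0.0
```

```bash
python3 -c "
from h import *
s=snapshot('side');pickle.dump(s,open('s1.pkl','wb'));crop(s,280,220,140,170,4,'pics/s4.png')
st=get_state();p=st['tool_pos'];R=Ro.from_quat(st['eef_rot']).as_matrix()
print('tip px crop',(proj(s,p+R[:,2]*.166)-[280,220])*4,'axis at z=.086',(proj(s,[p[0],p[1],.088])-[280,220])*4,'stud est',(proj(s,[.5365,-.2915,.088])-[280,220])*4)
plan(.5365,-.2915,.073)"
```

```text
tip px crop [245.48018242 308.25876187] axis at z=.086 [235.32667929 411.07136677] stud est [234.98284932 409.81080125]
(0.5365, -0.2915, 0.073) shift [0.0002 0.0011 0.136 ] clk 3.15 pos [ 0.5364 -0.2921  0.307 ] open 0.596
```

View pics/s4.png

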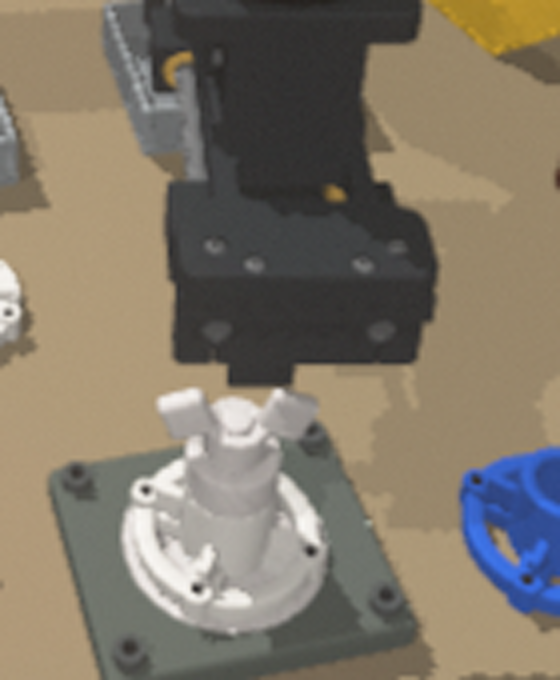

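The gripper hangs centred over the stud; the stud tip is at crop px (238,405), within 1 px of prediction. I descend onto the hub.

play_rows(
  rows=[
    [[0,0.002,0.05,0,0,0],[0,0.002,0.09,0,0,0],[0,0.002,0.115,0,0,0],[0,0.002,0.13,0,0,0],[0,0.002,0.135,0,0,0],[0,0.002,0.135,0,0,0],[0,0.002,0.135,0,0,0],[0,0.002,0.135,0,0,0]],
  ],
)

```text
clock: 3.82
tool_pos: [0.5366, -0.2928, 0.2401]
eef_rot: [0.122, 0.993, -0.0, 0.001]
contact_force: [0.2, -0.5, 0.0]
opening: 0.6
finger_force: 0.0
```

play_rows(
  rows=[
    [[0,0,0,0,0,0],[0,0,0,0,0,0],[0,0,0,0,0,0],[0,0,0,0,0,0],[0,0,0,0,0,0],[0,0,0,0,0,0],[0,0,0,0,0,0],[0,0,0,0,0,0],[0,0,0,0,0,0],[0,0,0,0,0,0]],
  ],
  claw=1,
  squeeze=15,
)

```text
clock: 4.65
tool_pos: [0.536, -0.2934, 0.2393]
eef_rot: [0.122, 0.993, -0.001, 0.0]
contact_force: [-1.8, -4.9, 2.0]
opening: 0.261
finger_force: 15.0
```

Hub gripped (23 mm). The force shows the stud slightly toward -y, so I ease that way while lifting.

play_rows(
  rows=[
    [[0.001,-0.003,0,0,0,0],[0.001,-0.003,-0.01,0,0,0],[0.001,-0.003,-0.03,0,0,0],[0.001,-0.003,-0.06,0,0,0],[0.001,-0.003,-0.1,0,0,0],[0.001,-0.003,-0.14,0,0,0],[0.001,-0.003,-0.18,0,0,0],[0.001,-0.003,-0.18,0,0,0]],
  ],
)

```text
clock: 5.32
tool_pos: [0.5368, -0.2927, 0.3335]
eef_rot: [0.121, 0.993, 0.0, 0.003]
contact_force: [0.8, -1.3, -0.5]
opening: 0.26
finger_force: 15.0
```

```bash
python3 -c "
from h import *
plan(.6155,.0015,.1);plan(.6155,.0015,.008)"
```

```text
(0.6155, 0.0015, 0.1) shift [-0.0106  0.6089  0.1358] clk 5.32 pos [ 0.5368 -0.2927  0.3335] open 0.26
(0.6155, 0.0015, 0.008) shift [-0.0094  0.6086  0.3198] clk 5.32 pos [ 0.5368 -0.2927  0.3335] open 0.26
```

play_rows(
  rows=[
    [[-0.01,0.609,0.13,0,0,0],[-0.01,0.609,0.13,0,0,0],[-0.01,0.609,0.13,0,0,0],[-0.01,0.609,0.13,0,0,0],[-0.01,0.609,0.13,0,0,0],[-0.01,0.609,0.13,0,0,0],[-0.01,0.609,0.13,0,0,0],[-0.01,0.609,0.13,0,0,0],[-0.01,0.609,0.13,0,0,0],[-0.01,0.609,0.13,0,0,0],[-0.01,0.609,0.13,0,0,0],[-0.01,0.609,0.13,0,0,0],[-0.01,0.609,0.13,0,0,0]],
  ],
)

```text
clock: 6.4
tool_pos: [0.6134, -0.0015, 0.2643]
eef_rot: [0.123, 0.992, -0.0, -0.0]
contact_force: [-0.2, 0.1, -1.3]
opening: 0.266
finger_force: 15.0
```

```bash
python3 -c "
from h import *
s=snapshot('top');crop(s,200,110,200,200,3,'pics/t3.png')
plan(.6155,.0015,.008)"
```

```text
(0.6155, 0.0015, 0.008) shift [-0.0025  0.0064  0.1807] clk 6.45 pos [ 0.6135 -0.0013  0.2644] open 0.266
```

View pics/t3.png

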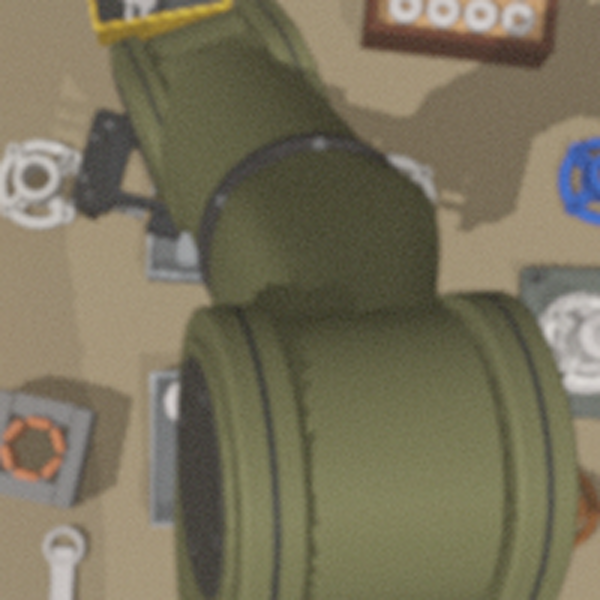

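The arm hides the bin from above, so I rely on the readings, lower, and open partway.

play_rows(
  rows=[
    [[-0.002,0.006,0.06,0,0,0],[-0.002,0.006,0.11,0,0,0],[-0.002,0.006,0.14,0,0,0],[-0.002,0.006,0.16,0,0,0],[-0.002,0.006,0.17,0,0,0],[-0.002,0.006,0.175,0,0,0],[-0.002,0.006,0.179,0,0,0],[-0.002,0.006,0.179,0,0,0],[-0.002,0.006,0.179,0,0,0]],
  ],
)

```text
clock: 7.2
tool_pos: [0.6158, 0.0031, 0.1755]
eef_rot: [0.122, 0.993, 0.0, 0.001]
contact_force: [0.4, -1.0, 0.0]
opening: 0.267
finger_force: 15.0
```

play_rows(
  rows=[
    [[0,0,0.003,0,0,0],[0,0,0.004,0,0,0],[0,0,0.004,0,0,0],[0,0,0.004,0,0,0]],
  ],
)

```text
clock: 7.53
tool_pos: [0.6157, 0.0031, 0.1733]
eef_rot: [0.122, 0.993, 0.0, 0.001]
contact_force: [-0.4, -0.9, 3.8]
opening: 0.263
finger_force: 15.0
```

play_rows(
  rows=[
    [[0,0,0,0,0,0],[0,0,0,0,0,0],[0,0,0,0,0,0],[0,0,0,0,0,0],[0,0,-0.02,0,0,0],[0,0,-0.06,0,0,0],[0,0,-0.12,0,0,0],[0,0,-0.2,0,0,0],[0,0,-0.25,0,0,0]],
  ],
  claw=0.5,
)

```text
clock: 8.28
tool_pos: [0.6159, 0.0032, 0.3013]
eef_rot: [0.122, 0.993, 0.0, 0.002]
contact_force: [1.8, -0.8, -0.4]
opening: 0.5
finger_force: 0.0
```

```bash
python3 -c "
from h import *
s=snapshot('side');crop(s,280,200,140,190,4,'pics/s5.png')
plan(.5365,-.2935,.11);plan(.5365,-.2935,.057)"
```

```text
(0.5365, -0.2935, 0.11) shift [ 0.0141 -0.6154  0.0568] clk 8.33 pos [0.6174 0.0033 0.3056] open 0.5
(0.5365, -0.2935, 0.057) shift [ 0.0152 -0.6158  0.1628] clk 8.33 pos [0.6174 0.0033 0.3056] open 0.5
```

View pics/s5.png

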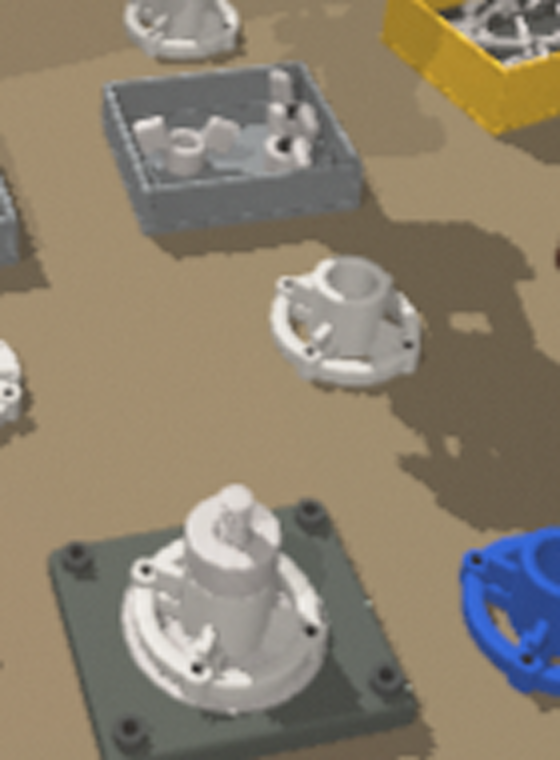

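The nut stands upright in the free part of its bin (crop px (185,150)). The spacer and stud are clear at (235,530). Next is the spacer.

play_rows(
  rows=[
    [[0.014,-0.616,0.05,0,0,0],[0.014,-0.616,0.05,0,0,0],[0.014,-0.616,0.05,0,0,0],[0.014,-0.616,0.05,0,0,0],[0.014,-0.616,0.05,0,0,0],[0.014,-0.616,0.05,0,0,0],[0.014,-0.616,0.05,0,0,0],[0.014,-0.616,0.05,0,0,0],[0.014,-0.616,0.05,0,0,0],[0.014,-0.616,0.05,0,0,0],[0.014,-0.616,0.05,0,0,0],[0.014,-0.616,0.05,0,0,0],[0.014,-0.616,0.05,0,0,0],[0.014,-0.616,0.05,0,0,0]],
  ],
  claw=0.3,
)

```text
clock: 9.5
tool_pos: [0.535, -0.2926, 0.2729]
eef_rot: [0.12, 0.993, 0.0, 0.0]
contact_force: [0.0, -0.7, -0.0]
opening: 0.702
finger_force: 0.0
```

```bash
python3 -c "
from h import *
plan(.5365,-.294,.057)"
```

```text
(0.5365, -0.294, 0.057) shift [-0.0036 -0.002   0.0998] clk 9.5 pos [ 0.535  -0.2926  0.2729] open 0.702
```

play_rows(
  rows=[
    [[-0.003,-0.002,0.03,0,0,0],[-0.003,-0.002,0.06,0,0,0],[-0.003,-0.002,0.08,0,0,0],[-0.003,-0.002,0.092,0,0,0],[-0.003,-0.002,0.098,0,0,0],[-0.003,-0.002,0.098,0,0,0],[-0.003,-0.002,0.098,0,0,0],[-0.003,-0.002,0.098,0,0,0]],
  ],
)

```text
clock: 10.17
tool_pos: [0.5358, -0.2955, 0.2242]
eef_rot: [0.122, 0.993, -0.0, 0.001]
contact_force: [0.0, 0.1, 0.6]
opening: 0.699
finger_force: 0.0
```

play_rows(
  rows=[
    [[0,0,0,0,0,0],[0,0,0,0,0,0],[0,0,0,0,0,0],[0,0,0,0,0,0],[0,0,0,0,0,0],[0,0,0,0,0,0],[0,0,0,0,0,0],[0,0,0,0,0,0],[0,0,0,0,0,0],[0,0,0,0,0,0]],
  ],
  claw=1,
  squeeze=18,
)

```text
clock: 11.0
tool_pos: [0.5356, -0.2955, 0.2239]
eef_rot: [0.122, 0.993, -0.0, 0.0]
contact_force: [-0.0, 0.9, 2.2]
opening: 0.409
finger_force: 18.0
```

play_rows(
  rows=[
    [[0,0,-0.01,0,0,0],[0,0,-0.03,0,0,0],[0,0,-0.06,0,0,0],[0,0,-0.1,0,0,0],[0,0,-0.14,0,0,0],[0,0,-0.16,0,0,0],[0,0,-0.16,0,0,0],[0,0,-0.16,0,0,0]],
  ],
)

```text
clock: 11.67
tool_pos: [0.5354, -0.2956, 0.3039]
eef_rot: [0.122, 0.993, -0.0, 0.0]
contact_force: [-0.2, -0.5, -1.4]
opening: 0.409
finger_force: 18.0
```

```bash
python3 -c "
from h import *
s=snapshot('side');pickle.dump(s,open('s6.pkl','wb'))
plan(.426,-.002,.08);plan(.426,-.002,.011)"
```

```text
(0.426, -0.002, 0.08) shift [0.3532 0.5169 0.1146] clk 11.72 pos [ 0.5351 -0.2954  0.3031] open 0.409
(0.426, -0.002, 0.011) shift [0.353  0.5169 0.2526] clk 11.72 pos [ 0.5351 -0.2954  0.3031] open 0.409
```

play_rows(
  rows=[
    [[0.353,0.517,0.1,0,0,0],[0.353,0.517,0.1,0,0,0],[0.353,0.517,0.1,0,0,0],[0.353,0.517,0.1,0,0,0],[0.353,0.517,0.1,0,0,0],[0.353,0.517,0.1,0,0,0],[0.353,0.517,0.1,0,0,0],[0.353,0.517,0.1,0,0,0],[0.353,0.517,0.1,0,0,0],[0.353,0.517,0.1,0,0,0],[0.353,0.517,0.1,0,0,0],[0.353,0.517,0.1,0,0,0],[0.353,0.517,0.1,0,0,0],[0.353,0.517,0.1,0,0,0]],
  ],
)

```text
clock: 12.88
tool_pos: [0.4269, -0.0033, 0.2537]
eef_rot: [0.123, 0.992, -0.0, 0.0]
contact_force: [0.4, -0.8, -0.7]
opening: 0.409
finger_force: 18.0
```

```bash
python3 -c "
from h import *
plan(.426,-.002,.011)"
```

```text
(0.426, -0.002, 0.011) shift [0.0025 0.002  0.1535] clk 12.88 pos [ 0.4269 -0.0033  0.2537] open 0.409
```

play_rows(
  rows=[
    [[0.002,0,0.05,0,0,0],[0.002,0,0.1,0,0,0],[0.002,0,0.125,0,0,0],[0.002,0,0.14,0,0,0],[0.002,0,0.148,0,0,0],[0.002,0,0.151,0,0,0],[0.002,0,0.154,0,0,0],[0.002,0,0.154,0,0,0],[0.002,0,0.154,0,0,0]],
  ],
)

```text
clock: 13.63
tool_pos: [0.4233, -0.004, 0.177]
eef_rot: [0.123, 0.992, -0.002, -0.001]
contact_force: [-11.3, -5.6, 20.8]
opening: 0.397
finger_force: 18.0
```

Unexpected force; I look before releasing.

```bash
python3 -c "
from h import *
s=snapshot('side');crop(s,195,190,140,120,5,'pics/s7.png')
st=get_state();print(st['contact_force'],st['moment'],st['tool_pos'])"
```

```text
[-0.75656094 -2.14042018  9.97314879] [-0.63725712  0.03484079 -0.08060242] [ 0.4241897  -0.00396982  0.17662256]
```

View pics/s7.png

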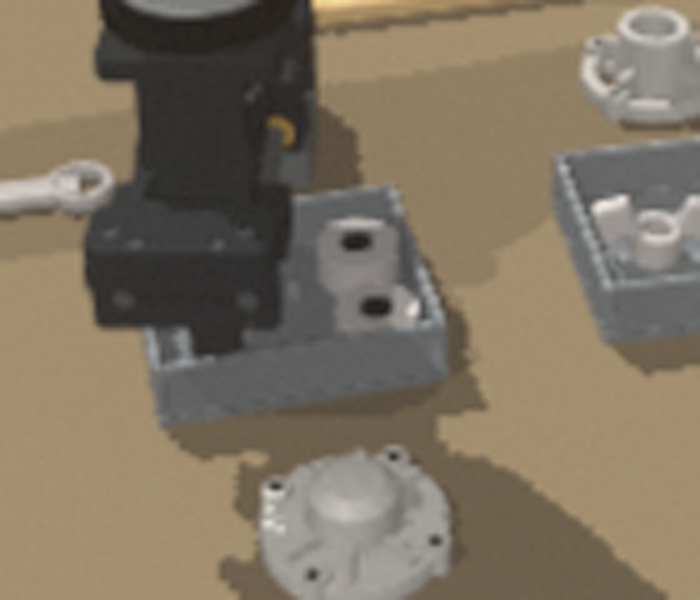

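The gripper is well inside the bin and the load rests on the floor; release.

play_rows(
  rows=[
    [[0,0,0,0,0,0],[0,0,0,0,0,0],[0,0,0,0,0,0],[0,0,0,0,0,0],[0,0,-0.02,0,0,0],[0,0,-0.06,0,0,0],[0,0,-0.12,0,0,0],[0,0,-0.2,0,0,0],[0,0,-0.25,0,0,0],[0,0,-0.25,0,0,0]],
  ],
  claw=0.47,
)

```text
clock: 14.52
tool_pos: [0.4254, -0.0015, 0.3025]
eef_rot: [0.121, 0.993, -0.001, -0.002]
contact_force: [1.3, -0.8, -0.6]
opening: 0.529
finger_force: 0.0
```

```bash
python3 -c "
from h import *
s=snapshot('side');crop(s,215,200,180,190,3.1,'pics/s8.png')
plan(.536,-.295,.11)"
```

```text
(0.536, -0.295, 0.11) shift [-0.3553 -0.5187  0.0621] clk 14.57 pos [ 0.4257 -0.0007  0.3073] open 0.529
```

View pics/s8.png

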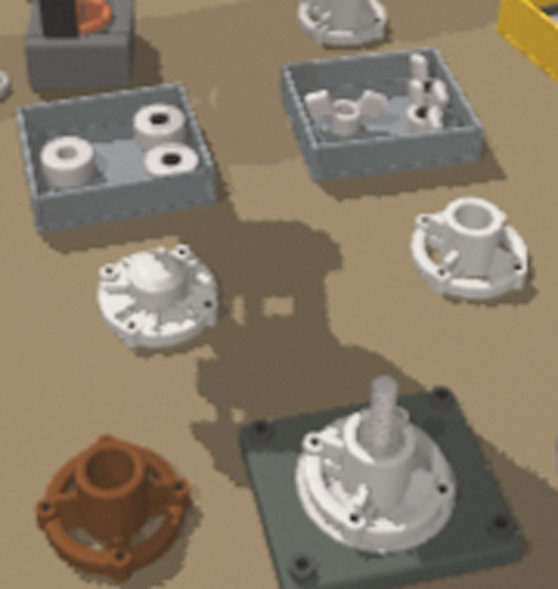

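The spacer lies flat in its bin (crop px (67,160)), and the shield on the stud is free. I fetch the cured shield.

play_rows(
  rows=[
    [[-0.355,-0.519,0.05,0,0,0],[-0.355,-0.519,0.05,0,0,0],[-0.355,-0.519,0.05,0,0,0],[-0.355,-0.519,0.05,0,0,0],[-0.355,-0.519,0.05,0,0,0],[-0.355,-0.519,0.05,0,0,0],[-0.355,-0.519,0.05,0,0,0],[-0.355,-0.519,0.05,0,0,0],[-0.355,-0.519,0.05,0,0,0],[-0.355,-0.519,0.05,0,0,0],[-0.355,-0.519,0.05,0,0,0],[-0.355,-0.519,0.05,0,0,0],[-0.355,-0.519,0.05,0,0,0],[-0.355,-0.519,0.05,0,0,0]],
  ],
  claw=0.25,
)

```text
clock: 15.73
tool_pos: [0.5354, -0.2952, 0.277]
eef_rot: [0.12, 0.993, 0.0, -0.0]
contact_force: [0.8, -0.6, -0.1]
opening: 0.749
finger_force: 0.0
```

```bash
python3 -c "
from h import *
plan(.536,-.295,.038)"
```

```text
(0.536, -0.295, 0.038) shift [-0.0012  0.0006  0.146 ] clk 15.73 pos [ 0.5354 -0.2952  0.277 ] open 0.749
```

play_rows(
  rows=[
    [[-0.001,0,0.05,0,0,0],[-0.001,0,0.09,0,0,0],[-0.001,0,0.12,0,0,0],[-0.001,0,0.135,0,0,0],[-0.001,0,0.143,0,0,0],[-0.001,0,0.145,0,0,0],[-0.001,0,0.145,0,0,0],[-0.001,0,0.145,0,0,0]],
  ],
)

```text
clock: 16.4
tool_pos: [0.5362, -0.2966, 0.205]
eef_rot: [0.122, 0.993, -0.0, 0.001]
contact_force: [-0.1, -0.8, -0.6]
opening: 0.75
finger_force: 0.0
```

play_rows(
  rows=[
    [[0,0,0,0,0,0],[0,0,0,0,0,0],[0,0,0,0,0,0],[0,0,0,0,0,0],[0,0,0,0,0,0],[0,0,0,0,0,0],[0,0,0,0,0,0],[0,0,0,0,0,0],[0,0,0,0,0,0],[0,0,0,0,0,0]],
  ],
  claw=1,
  squeeze=25,
)

```text
clock: 17.23
tool_pos: [0.5359, -0.2964, 0.2044]
eef_rot: [0.122, 0.993, 0.0, 0.0]
contact_force: [0.1, 1.1, 4.2]
opening: 0.418
finger_force: 25.0
```

play_rows(
  rows=[
    [[0,0,-0.01,0,0,0],[0,0,-0.03,0,0,0],[0,0,-0.07,0,0,0],[0,0,-0.12,0,0,0],[0,0,-0.17,0,0,0],[0,0,-0.2,0,0,0],[0,0,-0.2,0,0,0],[0,0,-0.2,0,0,0]],
  ],
)

```text
clock: 17.9
tool_pos: [0.5357, -0.2968, 0.3048]
eef_rot: [0.122, 0.993, -0.0, 0.001]
contact_force: [-0.4, 0.5, -2.0]
opening: 0.416
finger_force: 25.0
```

```bash
python3 -c "
from h import *
plan(.541,.281,.12);plan(.5,0,.13)"
```

```text
(0.541, 0.281, 0.12) shift [0.269  1.124  0.0367] clk 17.9 pos [ 0.5357 -0.2968  0.3048] open 0.416
(0.5, 0, 0.13) shift [0.2127 0.5588 0.0171] clk 17.9 pos [ 0.5357 -0.2968  0.3048] open 0.416
```

play_rows(
  rows=[
    [[0.235,0.98,0.03,0,0,0],[0.235,0.98,0.03,0,0,0],[0.235,0.98,0.03,0,0,0],[0.235,0.98,0.03,0,0,0],[0.235,0.98,0.03,0,0,0],[0.235,0.98,0.03,0,0,0],[0.235,0.98,0.03,0,0,0],[0.235,0.98,0.03,0,0,0],[0.235,0.98,0.03,0,0,0],[0.235,0.98,0.03,0,0,0],[0.235,0.98,0.03,0,0,0],[0.235,0.98,0.03,0,0,0],[0.235,0.98,0.03,0,0,0],[0.235,0.98,0.03,0,0,0],[0.235,0.98,0.03,0,0,0]],
  ],
)

```text
clock: 19.15
tool_pos: [0.5394, 0.2069, 0.2878]
eef_rot: [0.121, 0.993, -0.001, -0.001]
contact_force: [-0.5, -0.5, -2.1]
opening: 0.417
finger_force: 25.0
```

```bash
python3 -c "
from h import *
plan(.541,.281,.1)"
```

```text
(0.541, 0.281, 0.1) shift [0.0325 0.1447 0.0432] clk 19.15 pos [0.5394 0.2069 0.2878] open 0.417
```

play_rows(
  rows=[
    [[0.032,0.145,0.02,0,0,0],[0.032,0.145,0.04,0,0,0],[0.032,0.145,0.04,0,0,0],[0.032,0.145,0.04,0,0,0],[0.032,0.145,0.04,0,0,0],[0.032,0.145,0.04,0,0,0]],
  ],
)

```text
clock: 19.65
tool_pos: [0.5427, 0.2787, 0.2687]
eef_rot: [0.123, 0.992, -0.002, -0.0]
contact_force: [-0.6, -0.9, -2.2]
opening: 0.416
finger_force: 25.0
```

```bash
python3 -c "
from h import *
s=snapshot('side');crop(s,205,110,150,110,5,'pics/s9.png');print((proj(s,[.541,.281,.056])-[205,110])*5)
plan(.541,.281,.0345)"
```

```text
[317.40098255 291.74373886]
(0.541, 0.281, 0.0345) shift [0.0043 0.0035 0.1369] clk 19.7 pos [0.5427 0.2789 0.269 ] open 0.415
```

View pics/s9.png

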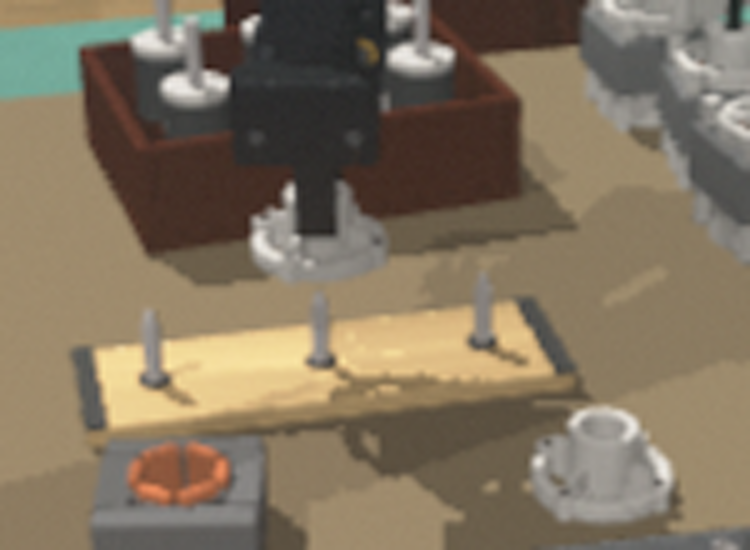

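The shield hangs level over the middle post (tip at crop px (318,297)). Lowering.

play_rows(
  rows=[
    [[0.004,0.003,0.02,0,0,0],[0.004,0.003,0.05,0,0,0],[0.004,0.003,0.08,0,0,0],[0.004,0.003,0.105,0,0,0],[0.004,0.003,0.12,0,0,0],[0.004,0.003,0.128,0,0,0],[0.004,0.003,0.132,0,0,0],[0.004,0.003,0.134,0,0,0],[0.004,0.003,0.134,0,0,0],[0.004,0.003,0.134,0,0,0]],
  ],
)

```text
clock: 20.53
tool_pos: [0.5406, 0.2837, 0.2028]
eef_rot: [0.122, 0.993, 0.0, 0.0]
contact_force: [-0.2, -0.1, -1.3]
opening: 0.416
finger_force: 25.0
```

play_rows(
  rows=[
    [[0,-0.002,0.002,0,0,0],[0,-0.002,0.004,0,0,0],[0,-0.002,0.005,0,0,0],[0,-0.002,0.0055,0,0,0],[0,-0.002,0.0055,0,0,0]],
  ],
)

```text
clock: 20.95
tool_pos: [0.5403, 0.2824, 0.2004]
eef_rot: [0.122, 0.993, -0.0, 0.0]
contact_force: [-1.3, -1.2, 5.2]
opening: 0.419
finger_force: 25.0
```

Touching down (5 N); release and rise.

play_rows(
  rows=[
    [[0,0,0,0,0,0],[0,0,0,0,0,0],[0,0,0,0,0,0],[0,0,0,0,0,0],[0,0,0,0,0,0],[0,0,-0.02,0,0,0],[0,0,-0.06,0,0,0],[0,0,-0.12,0,0,0],[0,0,-0.18,0,0,0],[0,0,-0.18,0,0,0],[0,0,-0.18,0,0,0]],
  ],
  claw=0.25,
)

```text
clock: 21.87
tool_pos: [0.5406, 0.283, 0.2919]
eef_rot: [0.122, 0.993, 0.001, 0.002]
contact_force: [0.4, 0.1, -0.1]
opening: 0.753
finger_force: 0.0
```

```bash
python3 -c "
from h import *
plan(.6585,.1455,.1)"
```

```text
(0.6585, 0.1455, 0.1) shift [-0.2951 -0.21    0.0519] clk 21.87 pos [0.5406 0.283  0.2919] open 0.753
```

play_rows(
  rows=[
    [[-0.294,-0.211,0.05,0,0,0],[-0.294,-0.211,0.05,0,0,0],[-0.294,-0.211,0.05,0,0,0],[-0.294,-0.211,0.05,0,0,0],[-0.294,-0.211,0.05,0,0,0],[-0.294,-0.211,0.05,0,0,0],[-0.294,-0.211,0.05,0,0,0],[-0.294,-0.211,0.05,0,0,0]],
  ],
  claw=0.2,
)

```text
clock: 22.53
tool_pos: [0.6561, 0.1462, 0.264]
eef_rot: [0.12, 0.993, 0.001, -0.001]
contact_force: [0.1, 0.4, 0.8]
opening: 0.796
finger_force: 0.0
```

```bash
python3 -c "
from h import *
plan(.6583,.1445,.022)"
```

```text
(0.6583, 0.1445, 0.022) shift [-0.0054 -0.0025  0.152 ] clk 22.53 pos [0.6561 0.1462 0.264 ] open 0.796
```

play_rows(
  rows=[
    [[-0.004,-0.002,0.05,0,0,0],[-0.004,-0.002,0.09,0,0,0],[-0.004,-0.002,0.12,0,0,0],[-0.004,-0.002,0.14,0,0,0],[-0.004,-0.002,0.147,0,0,0],[-0.004,-0.002,0.15,0,0,0],[-0.004,-0.002,0.15,0,0,0],[-0.004,-0.002,0.15,0,0,0]],
  ],
)

```text
clock: 23.2
tool_pos: [0.6594, 0.1436, 0.1904]
eef_rot: [0.122, 0.993, 0.0, 0.001]
contact_force: [0.9, 0.2, -0.6]
opening: 0.798
finger_force: 0.0
```

play_rows(
  rows=[
    [[0,0,0,0,0,0],[0,0,0,0,0,0],[0,0,0,0,0,0],[0,0,0,0,0,0],[0,0,0,0,0,0],[0,0,0,0,0,0],[0,0,0,0,0,0],[0,0,0,0,0,0],[0,0,0,0,0,0],[0,0,0,0,0,0]],
  ],
  claw=1,
  squeeze=25,
)

```text
clock: 24.03
tool_pos: [0.659, 0.1431, 0.1895]
eef_rot: [0.122, 0.993, -0.0, 0.0]
contact_force: [0.1, -0.8, 1.3]
opening: 0.403
finger_force: 25.0
```

play_rows(
  rows=[
    [[0,0,-0.02,0,0,0],[0,0,-0.06,0,0,0],[0,0,-0.11,0,0,0],[0,0,-0.16,0,0,0],[0,0,-0.18,0,0,0],[0,0,-0.18,0,0,0],[0,0,-0.18,0,0,0]],
  ],
)

```text
clock: 24.62
tool_pos: [0.6588, 0.143, 0.2792]
eef_rot: [0.122, 0.993, -0.0, -0.0]
contact_force: [-0.4, -0.5, -3.0]
opening: 0.406
finger_force: 25.0
```

```bash
python3 -c "
from h import *
plan(.633,.2805,.11)
s=snapshot('side');p=get_state()['tool_pos'];print('predicted underside centre px',proj(s,[p[0],p[1],p[2]-.1895]))
h=cv2.cvtColor(s['pixels'],cv2.COLOR_BGR2HSV);m=((h[...,1]<45)&(h[...,2]>135)).astype(np.uint8)
u,v=proj(s,[p[0],p[1],p[2]-.18]).astype(int);m2=m[v-25:v+25,u-28:u+28];x=cv2.connectedComponentsWithStats(m2)
print([ (a[0]+u-28,a[1]+v-25,*a[2:]) for a in x[2] if a[4]>40])"
```

```text
(0.633, 0.2805, 0.11) shift [0.1165 0.2544 0.0063] clk 24.62 pos [0.6588 0.143  0.2792] open 0.406
predicted underside centre px [326.53405379 176.39307097]
[(np.int64(298), np.int64(147), np.int32(56), np.int32(50), np.int32(2468)), (np.int64(312), np.int64(160), np.int32(30), np.int32(23), np.int32(255))]
```

play_rows(
  rows=[
    [[0.116,0.254,0,0,0,0],[0.116,0.254,0,0,0,0],[0.116,0.254,0,0,0,0],[0.116,0.254,0,0,0,0],[0.116,0.254,0,0,0,0],[0.116,0.254,0,0,0,0],[0.116,0.254,0,0,0,0],[0.116,0.254,0,0,0,0]],
  ],
)

```text
clock: 25.33
tool_pos: [0.6341, 0.278, 0.2782]
eef_rot: [0.123, 0.992, -0.001, -0.0]
contact_force: [0.7, -1.0, -2.0]
opening: 0.406
finger_force: 25.0
```

```bash
python3 -c "
from h import *
plan(.633,.2805,.0355)"
```

```text
(0.633, 0.2805, 0.0355) shift [0.0034 0.0048 0.1535] clk 25.33 pos [0.6341 0.278  0.2782] open 0.406
```

play_rows(
  rows=[
    [[0.002,0.002,0.02,0,0,0],[0.002,0.002,0.05,0,0,0],[0.002,0.002,0.09,0,0,0],[0.002,0.002,0.12,0,0,0],[0.002,0.002,0.135,0,0,0],[0.002,0.002,0.143,0,0,0],[0.002,0.002,0.148,0,0,0],[0.002,0.002,0.15,0,0,0],[0.002,0.002,0.15,0,0,0],[0.002,0.002,0.15,0,0,0]],
  ],
)

```text
clock: 26.17
tool_pos: [0.6329, 0.2819, 0.2053]
eef_rot: [0.122, 0.993, 0.001, 0.001]
contact_force: [-0.2, 0.1, -1.9]
opening: 0.401
finger_force: 25.0
```

play_rows(
  rows=[
    [[0,0,0.003,0,0,0],[0,0,0.006,0,0,0],[0,0,0.008,0,0,0],[0,0,0.0085,0,0,0],[0,0,0.0085,0,0,0]],
  ],
)

```text
clock: 26.58
tool_pos: [0.6329, 0.2818, 0.2016]
eef_rot: [0.122, 0.993, 0.0, 0.001]
contact_force: [-0.7, -1.2, 3.9]
opening: 0.405
finger_force: 25.0
```

Contact; release and rise.

play_rows(
  rows=[
    [[0,0,0,0,0,0],[0,0,0,0,0,0],[0,0,0,0,0,0],[0,0,0,0,0,0],[0,0,0,0,0,0],[0,0,-0.02,0,0,0],[0,0,-0.06,0,0,0],[0,0,-0.12,0,0,0],[0,0,-0.18,0,0,0],[0,0,-0.18,0,0,0],[0,0,-0.18,0,0,0]],
  ],
  claw=0.2,
)

```text
clock: 27.5
tool_pos: [0.6332, 0.2823, 0.2931]
eef_rot: [0.122, 0.993, 0.002, 0.002]
contact_force: [0.0, 0.0, -0.2]
opening: 0.8
finger_force: 0.0
```

```bash
python3 -c "
from h import *
plan(.651,-.139,.11)"
```

```text
(0.651, -0.139, 0.11) shift [-0.2379 -0.8091  0.0321] clk 27.5 pos [0.6332 0.2823 0.2931] open 0.8
```

play_rows(
  rows=[
    [[-0.238,-0.809,0.03,0,0,0],[-0.238,-0.809,0.03,0,0,0],[-0.238,-0.809,0.03,0,0,0],[-0.238,-0.809,0.03,0,0,0],[-0.238,-0.809,0.03,0,0,0],[-0.238,-0.809,0.03,0,0,0],[-0.238,-0.809,0.03,0,0,0],[-0.238,-0.809,0.03,0,0,0],[-0.238,-0.809,0.03,0,0,0],[-0.238,-0.809,0.03,0,0,0],[-0.238,-0.809,0.03,0,0,0],[-0.238,-0.809,0.03,0,0,0],[-0.238,-0.809,0.03,0,0,0],[-0.238,-0.809,0.03,0,0,0],[-0.238,-0.809,0.03,0,0,0]],
  ],
)

```text
clock: 28.75
tool_pos: [0.6506, -0.1368, 0.2753]
eef_rot: [0.12, 0.993, 0.001, -0.0]
contact_force: [-0.4, 0.3, -0.3]
opening: 0.802
finger_force: 0.0
```

```bash
python3 -c "
from h import *
plan(.651,-.14,.0225)"
```

```text
(0.651, -0.14, 0.0225) shift [-0.0024 -0.0064  0.1735] clk 28.75 pos [ 0.6506 -0.1368  0.2753] open 0.802
```

play_rows(
  rows=[
    [[-0.001,-0.005,0.05,0,0,0],[-0.001,-0.005,0.1,0,0,0],[-0.001,-0.005,0.135,0,0,0],[-0.001,-0.005,0.155,0,0,0],[-0.001,-0.005,0.168,0,0,0],[-0.001,-0.005,0.172,0,0,0],[-0.001,-0.005,0.172,0,0,0],[-0.001,-0.005,0.172,0,0,0]],
  ],
)

```text
clock: 29.42
tool_pos: [0.651, -0.1418, 0.1903]
eef_rot: [0.121, 0.993, 0.0, 0.001]
contact_force: [0.4, 1.5, -0.5]
opening: 0.797
finger_force: 0.0
```

play_rows(
  rows=[
    [[0,0,0,0,0,0],[0,0,0,0,0,0],[0,0,0,0,0,0],[0,0,0,0,0,0],[0,0,0,0,0,0],[0,0,0,0,0,0],[0,0,0,0,0,0],[0,0,0,0,0,0],[0,0,0,0,0,0],[0,0,0,0,0,0]],
  ],
  claw=1,
  squeeze=25,
)

```text
clock: 30.25
tool_pos: [0.6506, -0.142, 0.1894]
eef_rot: [0.122, 0.993, 0.0, 0.0]
contact_force: [1.0, -0.6, 2.5]
opening: 0.402
finger_force: 25.0
```

play_rows(
  rows=[
    [[0,0,-0.02,0,0,0],[0,0,-0.06,0,0,0],[0,0,-0.11,0,0,0],[0,0,-0.16,0,0,0],[0,0,-0.18,0,0,0],[0,0,-0.18,0,0,0],[0,0,-0.18,0,0,0]],
  ],
)

```text
clock: 30.83
tool_pos: [0.6501, -0.1425, 0.2789]
eef_rot: [0.122, 0.993, -0.0, -0.0]
contact_force: [0.9, 0.2, -1.4]
opening: 0.402
finger_force: 25.0
```

```bash
python3 -c "
from h import *
plan(.4497,.2825,.12)"
```

```text
(0.4497, 0.2825, 0.12) shift [ 0.5943  0.728  -0.0145] clk 30.83 pos [ 0.6501 -0.1425  0.2789] open 0.402
```

play_rows(
  rows=[
    [[0.594,0.728,-0.015,0,0,0],[0.594,0.728,-0.015,0,0,0],[0.594,0.728,-0.015,0,0,0],[0.594,0.728,-0.015,0,0,0],[0.594,0.728,-0.015,0,0,0],[0.594,0.728,-0.015,0,0,0],[0.594,0.728,-0.015,0,0,0],[0.594,0.728,-0.015,0,0,0],[0.594,0.728,-0.015,0,0,0],[0.594,0.728,-0.015,0,0,0],[0.594,0.728,-0.015,0,0,0],[0.594,0.728,-0.015,0,0,0],[0.594,0.728,-0.015,0,0,0],[0.594,0.728,-0.015,0,0,0],[0.594,0.728,-0.015,0,0,0],[0.594,0.728,-0.015,0,0,0]],
  ],
)

```text
clock: 32.17
tool_pos: [0.4509, 0.2805, 0.2859]
eef_rot: [0.123, 0.992, -0.001, -0.0]
contact_force: [-0.5, 0.1, -2.1]
opening: 0.402
finger_force: 25.0
```

```bash
python3 -c "
from h import *
plan(.4497,.2825,.0355)"
```

```text
(0.4497, 0.2825, 0.0355) shift [0.0034 0.0036 0.1687] clk 32.17 pos [0.4509 0.2805 0.2859] open 0.402
```

play_rows(
  rows=[
    [[0.002,0.001,0.02,0,0,0],[0.002,0.001,0.06,0,0,0],[0.002,0.001,0.1,0,0,0],[0.002,0.001,0.13,0,0,0],[0.002,0.001,0.147,0,0,0],[0.002,0.001,0.156,0,0,0],[0.002,0.001,0.162,0,0,0],[0.002,0.001,0.164,0,0,0],[0.002,0.001,0.164,0,0,0],[0.002,0.001,0.164,0,0,0]],
  ],
)

```text
clock: 33.0
tool_pos: [0.4494, 0.2836, 0.2053]
eef_rot: [0.122, 0.993, 0.0, 0.0]
contact_force: [-0.4, 0.2, -0.8]
opening: 0.4
finger_force: 25.0
```

play_rows(
  rows=[
    [[0,0,0.003,0,0,0],[0,0,0.006,0,0,0],[0,0,0.008,0,0,0],[0,0,0.0085,0,0,0],[0,0,0.0085,0,0,0]],
  ],
)

```text
clock: 33.42
tool_pos: [0.4492, 0.2836, 0.2013]
eef_rot: [0.122, 0.993, 0.0, 0.001]
contact_force: [-0.5, -0.7, 6.4]
opening: 0.401
finger_force: 25.0
```

play_rows(
  rows=[
    [[0,0,0,0,0,0],[0,0,0,0,0,0],[0,0,0,0,0,0],[0,0,0,0,0,0],[0,0,0,0,0,0],[0,0,-0.02,0,0,0],[0,0,-0.06,0,0,0],[0,0,-0.12,0,0,0],[0,0,-0.2,0,0,0],[0,0,-0.28,0,0,0],[0,0,-0.36,0,0,0],[0,0,-0.36,0,0,0],[0,0,-0.36,0,0,0]],
  ],
  claw=0.2,
)

```text
clock: 34.5
tool_pos: [0.4494, 0.2838, 0.3834]
eef_rot: [0.122, 0.993, 0.002, 0.002]
contact_force: [0.3, 0.1, -1.3]
opening: 0.801
finger_force: 0.0
```

```bash
python3 -c "
from h import *
s=snapshot('side');crop(s,205,130,200,150,4,'pics/s10.png')
print(get_state()['tool_pos'])"
```

```text
[0.44913635 0.2831278  0.38153406]
```

View pics/s10.png

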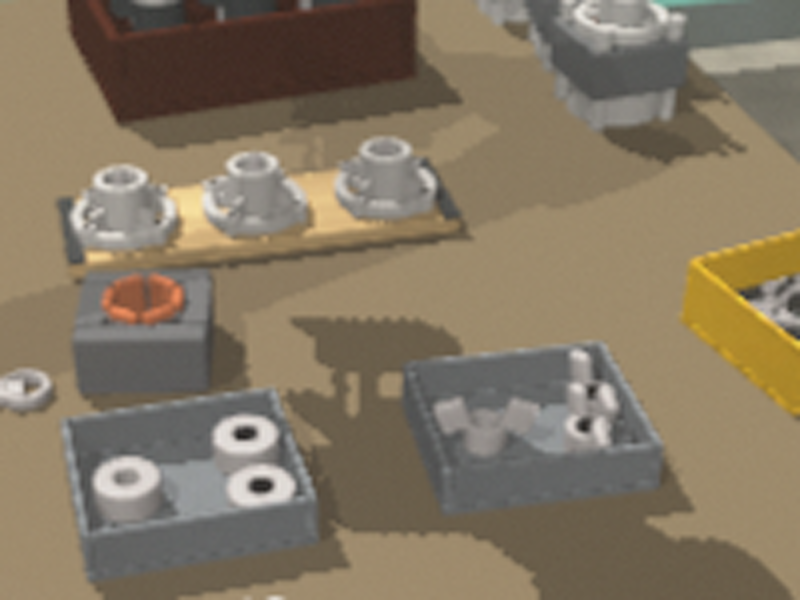

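All three shields sit flat on the pallet, bosses at crop px (120,185), (253,170) and (385,155). The nut and the spacer are in their bins. I hand in.

```bash
python3 -c "
from plant import *
print(finish_job())"
```

```text
the job is handed in; nothing more can be done
None
```

The job is handed in at about 35 s: the wing nut and spacer are in their bins, all three open shields sit flat over the pallet posts, and I left the blind shield and the look-alikes alone; no verdict came back.

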